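# Turn the rinsed dish over onto the drying mat

## Robot

A 7-joint arm with a two-finger parallel gripper is mounted at the origin on a cart in front of the work surface, level with it; the furniture and walls round the work are solid. World frame = base frame: x ahead of the robot, y to its left, z up, the work surface at z = 0. Lengths are in m, angles in rad, forces in N, time in s.
With the tool pointing down it reaches from about 0.4 to 0.875 m from the base axis. Payload 6.5 kg.
Tool frame: the origin (TCP) lies between the finger pads; the fingertips stand 17 mm ahead of it and the grasp point (between the pads) lies 2 mm behind it (r.tcp_to_tips is the distance from the TCP to the fingertips, in m); z points along the fingers, y is the line along which they close (so a half turn about z gives the same grasp; the last joint's range is limited). The gripper opens to 85 mm and grips with 20 to 120 N. Pads are 22 mm wide; open, the fingers measure 114 mm over their backs; the gripper's body (76 mm by 85 mm) begins 54 mm behind the grasp point. The pads swing forward as they close: fully open they stand 13 mm farther back than shut.
Start: joints at [1.084, 0.536, -0.004, 1.538, 0.003, 1.067, -0.071], TCP at [0.266, -0.593, 0.248] pointing down, gripper open.
Joint ranges: [-2.7, 2.7], [-0.37, 2.16], [-1.27, 1.26], [0.24, 2.4], [-1.31, 4.45], [0.19, 1.91], [-2.76, 2.76]. Speed limits (rad/s): [2.39, 2.39, 3.14, 3.14, 3.14, 3.14, 3.14].

## Interface

Orientations are given as [roll, pitch, yaw] about the fixed x, y, z axes, in that order (R = Rz(yaw) Ry(pitch) Rx(roll)).
In Python, from station import r, cams, job gives the robot as it stands. Calls block until the motion is done:
- r.move_ptp(position, orientation): joint-space move of the TCP to a pose.
- r.move_straight(position, ori=None, max_speed=0.15, guard=None): straight line of the TCP; ori=None keeps the orientation; max_speed is the mean speed in m/s. With guard (N) it stops when the force on the tool has changed by that much, and returns True; else False.
- r.move_j(angles): joint-space move.
- r.command_gripper(opening, force=None): finger opening in m; force is the grip in N (None keeps the last); returns when the fingers have stopped.
- r.sleep(seconds).
- r.inverse_kinematics(position, orientation): joint angles nearest the present ones, or None.
- r.sense(): the state.
- cams.camera(name): name is "scene" or "side" or "wrist"; returns a dict with "frame" (480x640x3 uint8, blue, green, red), "intrinsics" (3x3 intrinsics, pixels), "world_from_camera" (4x4, takes a point from camera to world coordinates). Camera axes: x right, y down, z forward; pixel columns grow to the right and rows downward; lengths in m; the calibration is good to about 2 mm. A picture is of the moment at which its call begins. There is no depth.
A pose or a line that the arm cannot do raises r.Unreachable and nothing moves.
- job.close_job(): hands the job in; it is judged then, once.
The state is a dict: "time_s": time; "qpos": joint angles; "joint_vel": joint speeds; "joint_efforts": joint torques, N m; "eef_pos": TCP position; "tcp_rot": TCP orientation; "force": force on the tool from outside, world axes, zero at the start; "ft_torque": the same for the moment, N m; "opening": finger opening in m; "grasp_force": force on a finger pad.
Only numpy, scipy, OpenCV 4.12 (cv2) and the standard library are available. Lean on these libraries where they do the work, as an engineer would, in place of code of your own. Each camera call takes 0.05 s, during which the arm holds its last target. There are 200 camera calls.

## Task

The rinsed instrument dish lies hollow side up. Stand it on end in the slot of the drip rack and let go of it, then take a new hold and lay it hollow side down in the middle of the black drying mat, lengthwise along the mat. Leave the plaster cast behind the rack where it stands.

Things in the scene. Friction and masses are not known exactly. Their poses are not given: they have to be found in the camera images.
- dish: Shallow rectangular instrument dish, 54 x 116 x 16 mm, 0.12 kg or so: white shell, hollow side lined in blue with ribs; walls 4 mm thick, outside walls upright. Origin at the centre of its outer (closed) underside; x across its 54 mm width, y along its 116 mm length, z out of the hollow side. It starts flat on the worktop, hollow side up (z up), on one side of the rack; the mat is on the other.
- dish_center (a point): Middle of the dish: 8 mm from its origin along the dish's z, half way through its 16 mm thickness. Same axes as the dish.
- rack: Fixed drip rack: aluminium base 110 x 96 x 8 mm, two grey upright cheeks 52 mm high with lips flaring out to 65 mm high (36 mm apart at the top). Origin under the base's centre; z up. The slot between the cheeks runs along x (96 mm, ends open) and is 22 mm wide in y. A dish on end in it reaches 124 mm over the worktop and leans up to 0.2 rad.
- rack_slot (a point): Centre of the slot's floor, 8 mm over the worktop; axes as the rack's. The middle of a dish standing on end lies 58 mm above it.
- mat: Fixed black rubber drying mat with a grey border line, 130 mm (x) by 190 mm (y), 4 mm thick. Origin under its centre, on the worktop; z up.
- plaster_cast_1: Cream plaster dental cast, loose, standing behind the rack, 66 x 68 x 30 mm; origin under its centre.
There are look-alikes about, which are no part of the job. Several things have the shape of the mat; the one meant has the colours described above. There is more than one size of the dish; the one meant has the size given above.

How it is judged:
By the outcome, as a careful person would: the job done as asked, in the order asked, and still so for the second after the job is handed in, with the robot touching nothing.
It also fails if it takes over 54 s, if anything falls off the work surface, if the arm or the gripper's body presses on something with over 40 N, if the wrist force passes 120 N, or if a joint passes its speed limit or range.

## Working session

There is one attempt and no reset: what is moved stays moved. The work goes in short steps, each a Python script; the robot and the scene stay as the last script left them, time stands still between calls to the robot, and variables do not carry over. Pictures are saved under pics/ and viewed, at most 10 in all, crops included, and the job is handed in when it is done.

```bash
ls; mkdir -p pics
python3 - <<'E'
from station import r,cams,job
import cv2,numpy as np
for n in ("scene","side","wrist"):
    c=cams.camera(n); cv2.imwrite(f"pics/a_{n}.png",c["frame"])
    print(n,np.round(c["intrinsics"],1).tolist(),np.round(c["world_from_camera"],3).tolist())
s=r.sense();print(s["time_s"],s["eef_pos"],s["tcp_rot"],s["opening"],s["force"])
E
```

```text
pics
scene [[514.0, 0.0, 310.3], [0.0, 514.0, 234.3], [0.0, 0.0, 1.0]] [[-0.897, -0.173, 0.406, -0.012], [-0.441, 0.376, -0.815, 0.994], [-0.012, -0.91, -0.413, 0.627], [0.0, 0.0, 0.0, 1.0]]
side [[497.7, 0.0, 320.1], [0.0, 497.7, 242.9], [0.0, 0.0, 1.0]] [[-0.918, -0.172, 0.358, 0.069], [-0.397, 0.365, -0.842, 1.031], [0.014, -0.915, -0.403, 0.595], [0.0, 0.0, 0.0, 1.0]]
wrist [[402.2, 0.0, 319.7], [0.0, 402.2, 235.7], [0.0, 0.0, 1.0]] [[0.409, -0.867, -0.286, 0.339], [-0.913, -0.388, -0.127, -0.559], [-0.001, 0.313, -0.95, 0.371], [0.0, 0.0, 0.0, 1.0]]
0.15 [ 0.2653242  -0.59288852  0.24760394] [-3.14024285e+00  1.04328393e-04  4.20870349e-01] 0.08555424757814492 [0.24311755 0.177357   0.47221932]
```

View pics/a_scene.png

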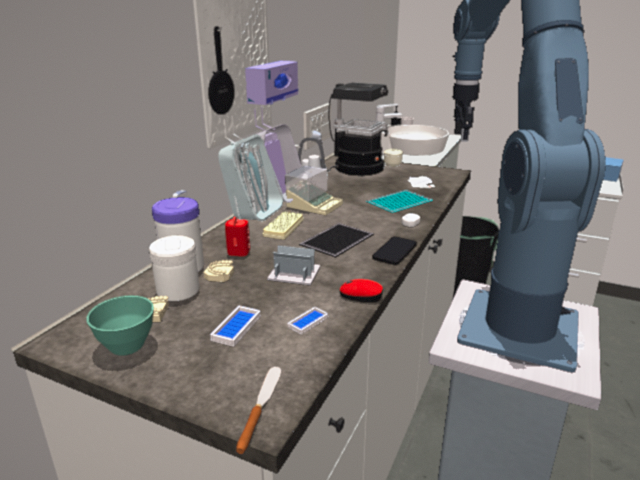

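View pics/a_side.png

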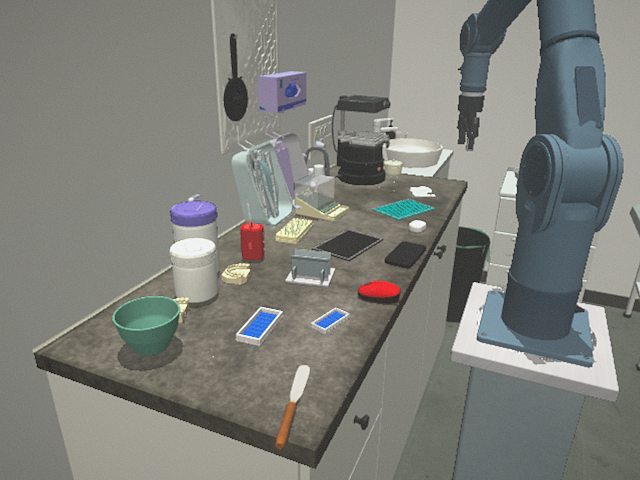

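The scene view shows two blue-lined dishes, at (235,325) and (308,320). Mat-shaped things are the black one with a border (337,240), the teal one (400,201) and a small dark one (395,250). The rack is at (294,265) and the casts are at (219,270) and (157,307). I'll rectify the view onto the worktop plane to check sizes.

```bash
cat > h.py <<'E'
import numpy as np,cv2
from station import r,cams,job
def P(c):
    T=np.linalg.inv(c["world_from_camera"]); return c["intrinsics"]@T[:3]
def ground(c,uv,z):
    K,T=c["intrinsics"],c["world_from_camera"]
    uv=np.atleast_2d(np.asarray(uv,float)); d=(T[:3,:3]@np.linalg.solve(K,np.c_[uv,np.ones(len(uv))].T)).T
    o=T[:3,3]; return o+d*((z-o[2])/d[:,2])[:,None]
def ortho(c,z,x0,x1,y0,y1,mm=1.0):
    """top-down view: column = (y1-y)/mm, row=(x1-x)/mm"""
    s=mm/1000; p=P(c)
    A=np.array([[0,-s,x1],[-s,0,y1],[0,0,z],[0,0,1]])
    return cv2.warpPerspective(c["frame"],np.linalg.inv(p@A),(int((y1-y0)/s),int((x1-x0)/s)))
def cam(name,fn=None):
    c=cams.camera(name)
    if fn: cv2.imwrite("pics/"+fn,c["frame"])
    return c
E
python3 - <<'E'
from h import *
c=cam("scene")
print(np.round(ground(c,[(235,325),(308,320),(294,270),(337,240),(400,201),(395,250),(219,270)],0.0),3))
o=ortho(c,0.0,.3,.9,-.45,.5,1.25); print(o.shape); cv2.imwrite("pics/b.png",o)
E
```

```text
[[ 0.544  0.244  0.   ]
 [ 0.411  0.161  0.   ]
 [ 0.545 -0.027  0.   ]
 [ 0.517 -0.24   0.   ]
 [ 0.447 -0.619  0.   ]
 [ 0.346 -0.247  0.   ]
 [ 0.72   0.055  0.   ]]
(480, 760, 3)
```

View pics/b.png

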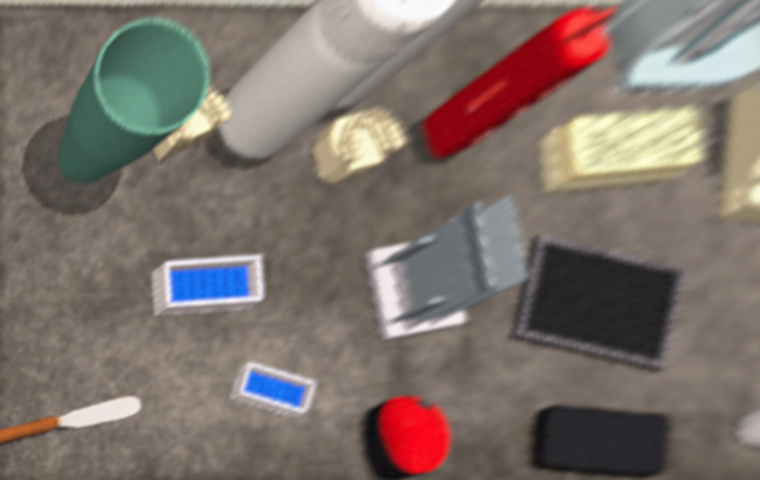

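The top-down view settles the choice. The big dish is at (213,283), about 54x116 mm; the other at (275,388) is clearly smaller. The black, bordered mat is at (602,302), the rack base at (418,290) and the rack's cast at (360,145). Next I'll check IK for the planned tilted grasps and take close wrist views.

```bash
cat >> h.py <<'E'
from scipy.spatial.transform import Rotation as Ro
def ori(a,y):
    a=np.array(a,float);a/=np.linalg.norm(a);y=np.array(y,float);y-=a*(a@y);y/=np.linalg.norm(y)
    return Ro.from_matrix(np.c_[np.cross(y,a),y,a]).as_euler("xyz")
def ik(p,o):
    try: return r.inverse_kinematics(list(p),list(o))
    except Exception as e: return None
E
python3 - <<'E'
from h import *
print("tips",r.tcp_to_tips)
X=np.array([1,0,0.]);Y=np.array([0,1,0.]);Z=np.array([0,0,1.])
for s in (1,-1):
  for e in (1,-1):
    for t in (30,45,60):
      c,sn=np.cos(np.radians(t)),np.sin(np.radians(t))
      y=s*X
      L=[((.546,.234+e*.045,.03),-Z*c-e*Y*sn),((.546,.234+e*.045,.2),-Z*c-e*Y*sn),((.545,-.03,.2),e*Y*c-Z*sn),((.545,-.03,.11),e*Y*c-Z*sn),
         ((.545,-.03,.11),-e*Y*c-Z*sn),((.545,-.03,.2),-e*Y*c-Z*sn),((.522,-.25-e*.045,.2),-Z*c+e*Y*sn),((.522,-.25-e*.045,.03),-Z*c+e*Y*sn)]
      print(s,e,t,[int(ik(p,ori(a,y)) is not None) for p,a in L])
for s in (1,-1):
    q=ik((.546,.2,.25),ori(-Z,s*X)); print(s,None if q is None else np.round(q,2))
E
```

```text
tips 0.017
1 1 30 [1, 1, 1, 1, 1, 1, 1, 1]
1 1 45 [1, 1, 1, 1, 1, 1, 1, 1]
1 1 60 [1, 1, 1, 1, 1, 1, 1, 1]
1 -1 30 [1, 1, 1, 1, 1, 1, 1, 1]
1 -1 45 [1, 1, 1, 1, 1, 1, 1, 1]
1 -1 60 [1, 1, 1, 1, 1, 1, 1, 1]
-1 1 30 [1, 1, 1, 1, 1, 1, 1, 1]
-1 1 45 [1, 1, 1, 1, 1, 1, 1, 1]
-1 1 60 [1, 1, 1, 1, 1, 1, 1, 1]
-1 -1 30 [1, 1, 1, 1, 1, 1, 1, 1]
-1 -1 45 [1, 1, 1, 1, 1, 1, 1, 1]
-1 -1 60 [1, 1, 1, 1, 1, 1, 1, 1]
1 [ 0.19  0.56 -0.86  1.69  0.47  1.11 -0.81]
-1 [ 0.31  0.66 -1.07  1.68  0.62  1.18  2.22]
```

Run:
```python
from h import *
import pickle
Z=np.array([0,0,1.]);o=ori(-Z,[1,0,0]);D={}
for n,p in (("mat",(.522,-.24,.30)),("rack",(.545,-.03,.33)),("dish",(.546,.22,.26))):
    r.move_ptp(list(p),list(o)); D[n]=cam("wrist"); D[n+"_scene"]=cam("scene") if n=="mat" else None
    print(n,r.sense()["time_s"])
pickle.dump(D,open("views.pkl","wb"))
# contours
def blobs(c,mask,z,amin):
    cs,_=cv2.findContours(mask,cv2.RETR_EXTERNAL,cv2.CHAIN_APPROX_NONE)
    for k in cs:
        if cv2.contourArea(k)<amin: continue
        g=ground(c,k[:,0,:],z)[:,:2]; print(z,cv2.contourArea(k),cv2.minAreaRect((g*1000).astype(np.float32)))
hsv=cv2.cvtColor(D["dish"]["frame"],cv2.COLOR_BGR2HSV)
blobs(D["dish"],cv2.inRange(hsv,(105,120,60),(130,255,255)),.014,500)
m=D["mat"]["frame"]; blobs(D["mat"],cv2.morphologyEx(cv2.inRange(m,(0,0,0),(45,45,45)),cv2.MORPH_OPEN,np.ones((5,5))),.004,3000)
cv2.imwrite("pics/c.png",np.hstack([cv2.resize(D[n]["frame"][:,:],(400,300)) for n in("mat","dish")]))
cv2.imwrite("pics/rack.png",D["rack"]["frame"])
```

```text
mat 1.9167
rack 2.825
dish 3.8917
0.014 2189.5 ((411.4490661621094, 173.51536560058594), (73.84484100341797, 30.892601013183594), 73.06918334960938)
0.014 5575.5 ((535.9002685546875, 254.98992919921875), (44.29652404785156, 104.77156066894531), 3.754340887069702)
0.004 32067.5 ((518.736572265625, -529.7753295898438), (240.90025329589844, 875.4401245117188), 89.90801239013672)
```

View pics/c.png

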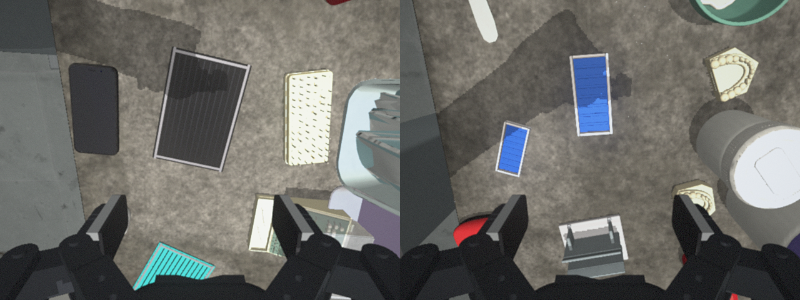

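View pics/rack.png

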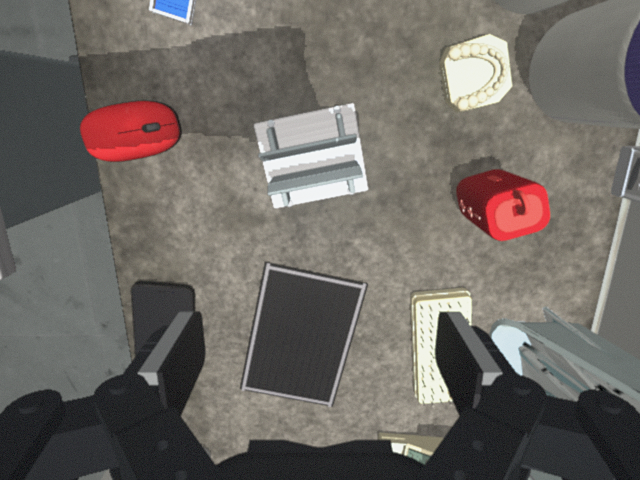

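The close views confirm the choice. The large dish is at (590,95) in the composite, next to the small one at (512,150). In the rack picture the mat corners are at (267,264), (366,285), (331,404) and (243,388), and the rack base runs over (255,124)–(367,190). I'll refine the rack with rectified views at base and lip height.

Run:
```python
from h import *
import pickle
D=pickle.load(open("views.pkl","rb"))
c=D["rack"]
def rect(pts,z):
    g=ground(c,pts,z)[:,:2]*1000; print(z,cv2.minAreaRect(g.astype(np.float32)),np.round(g,0).tolist())
g=cv2.cvtColor(c["frame"],cv2.COLOR_BGR2GRAY)
rect([(267,264),(366,285),(331,404),(243,388)],.004)
rect([(255,124),(354,104),(367,190),(276,207)],.008)
m=D["mat"]
gg=ground(m,np.array([(174,47),(249,65),(223,170),(154,157)])*1.6,.004)[:,:2]*1000
print(cv2.minAreaRect(gg.astype(np.float32)))
W=(.47,.63,-.08,.08)
cv2.imwrite("pics/d.png",np.hstack([ortho(c,.008,*W,.4),ortho(c,.065,*W,.4)]))
```

```text
0.004 ((520.3541870117188, -239.00804138183594), (184.0182647705078, 123.27740478515625), 76.88167572021484) [[481.0, -135.0], [601.0, -163.0], [560.0, -341.0], [441.0, -315.0]]
0.008 ((537.3123779296875, -8.487194061279297), (107.03678131103516, 93.31534576416016), 10.773088455200195) [[476.0, 27.0], [581.0, 47.0], [598.0, -44.0], [495.0, -64.0]]
((519.8446655273438, -238.48434448242188), (186.5920867919922, 125.89260864257812), 78.3417739868164)
```

View pics/d.png

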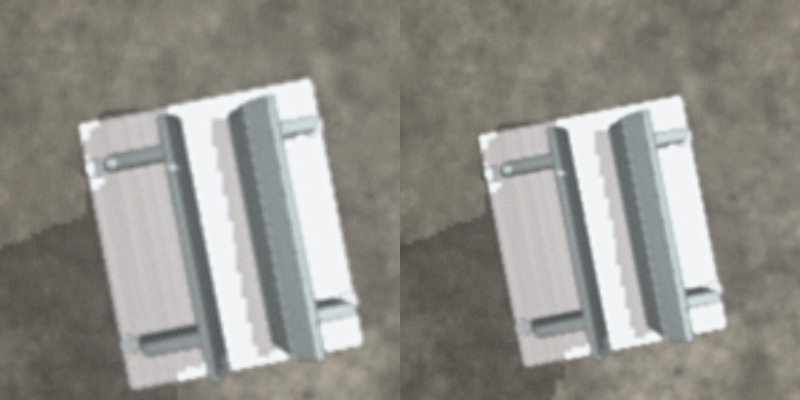

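```bash
cat >> h.py <<'E'
Z=np.array([0,0,1.])
u=lambda d:np.array([np.cos(np.radians(d)),np.sin(np.radians(d)),0]); v=lambda d:u(d+90)
def T(R,p):
    M=np.eye(4);M[:3,:3]=R;M[:3,3]=p;return M
def tool():
    s=r.sense();return T(Ro.from_euler("xyz",s["tcp_rot"]).as_matrix(),s["eef_pos"])
def po(M): return list(M[:3,3]),list(Ro.from_matrix(M[:3,:3]).as_euler("xyz"))
def dishT(x,y,p): return T(np.c_[x,y,np.cross(x,y)],p)
def st(*k):
    s=r.sense();print(*k,round(s["time_s"],2),np.round(s["eef_pos"],4),round(s["opening"],4),round(s["grasp_force"],1),np.round(s["force"],1))
RACK=np.array([.5365,-.0085,.008]);RPSI=11.1; MAT=np.array([.520,-.239,.004]);MPSI=-12.5
E
python3 - <<'E'
from h import *
psi=3.75;C=np.array([.536,.255,.008]);t=np.radians(25)
e=v(psi);a=-Z*np.cos(t)-e*np.sin(t);o=ori(a,u(psi))
p=C+.048*e; p[2]=.025
r.command_gripper(.068)
r.move_ptp(list(p-.07*a),list(o)); 
p2=p.copy();p2[2]=.014
r.move_straight(list(p),max_speed=.1)
st("low")
hit=r.move_straight(list(p2),max_speed=.03,guard=5);st("hit",hit)
q=np.array(r.sense()["eef_pos"]);q[2]+=.003;r.move_straight(list(q),max_speed=.05)
r.command_gripper(.03,force=60);st("grip")
G=np.linalg.inv(tool())@dishT(u(psi),e,C);np.save("G.npy",G)
q[2]+=.17;r.move_straight(list(q),max_speed=.15);st("lift")
r.move_straight(*[*po(dishT(u(RPSI),Z,RACK+[0,0,.16])@np.linalg.inv(G))],max_speed=.2);st("over rack")
im=[cam("side")["frame"],cam("wrist")["frame"]]
cv2.imwrite("pics/e.png",np.hstack([im[0][120:360,180:480],cv2.resize(im[1],(400,300))[60:300]]))
E
```

```text
low 5.9 [0.5331 0.3036 0.0254] 0.0677 0.0 [-0.2  0.1  0.6]
hit False 6.42 [0.5327 0.3029 0.0138] 0.0682 0.0 [-0.3 -0.4 -0.3]
grip 6.94 [0.533  0.3035 0.0174] 0.0525 63.4 [-0.9  1.6  4.4]
lift 8.22 [0.5323 0.3025 0.1857] 0.0522 62.8 [ 0.1 -0.4 -1.7]
over rack 10.57 [ 0.5384 -0.0169  0.2172] 0.0522 63.0 [-0.5 -0.6 -0.3]
```

View pics/e.png

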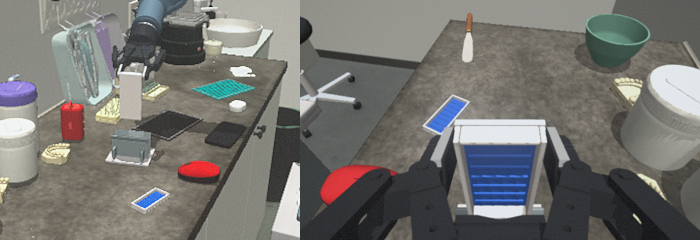

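The side view shows the dish held upright over the rack. The wrist view shows its top end face spanning about (155–245, 181–200) in the 400x300 frame. I'll compare that with the predicted pose.

Run:
```python
from h import *
c=cam("wrist");G=np.load("G.npy");D=tool()@G
def pr(p):
    h=P(c)@np.r_[D[:3,3]+D[:3,:3]@np.array(p),1];return np.round(h[:2]/h[2],1)
for x in(-.027,.027):
    for z in(-.008,.008): print(x,z,pr([x,.058,z]))
s=cam("side");
def prs(p):
    h=P(s)@np.r_[D[:3,3]+D[:3,:3]@np.array(p),1];return np.round(h[:2]/h[2],1)
print([prs([x,y,-.008]).tolist() for x in(-.027,.027) for y in (-.058,.058)])
np.set_printoptions(linewidth=200)
cv2.imwrite("pics/f.png",np.hstack([cv2.resize(c["frame"][270:350,220:420],None,fx=2,fy=2),cv2.resize(s["frame"][165:265,290:390],(400,400))[:160]]))
x=320; print(c["frame"][275:340,x].mean(1).round().astype(int).tolist())
f=s["frame"][180:260,290:340].mean(2);print((f[70-0-0-10]).round().astype(int).tolist(), f[:,22].astype(int).tolist())
```

```text
-0.027 -0.008 [244.7 282. ]
-0.027 0.008 [238.3 318.1]
0.027 -0.008 [391.  281.8]
0.027 0.008 [397.1 318. ]
[[320.4, 238.9], [321.1, 194.0], [299.1, 236.8], [299.0, 192.1]]
[115, 119, 119, 119, 118, 117, 119, 121, 124, 125, 116, 143, 210, 233, 234, 234, 234, 234, 233, 234, 223, 185, 195, 228, 234, 234, 234, 233, 234, 234, 233, 234, 233, 233, 233, 233, 234, 234, 234, 233, 232, 234, 233, 234, 233, 233, 235, 233, 230, 217, 197, 165, 132, 101, 89, 83, 81, 87, 86, 81, 87, 83, 83, 80, 88]
[196, 181, 181, 164, 160, 158, 142, 154, 160, 119, 107, 116, 122, 125, 122, 127, 121, 123, 120, 115, 113, 113, 113, 117, 113, 101, 104, 100, 114, 123, 118, 91, 83, 85, 87, 86, 94, 100, 89, 82, 56, 58, 55, 54, 57, 57, 54, 59, 59, 58] [59, 48, 109, 217, 229, 216, 189, 155, 141, 138, 130, 135, 227, 252, 231, 180, 178, 181, 184, 186, 180, 181, 186, 184, 184, 183, 180, 183, 183, 184, 183, 185, 186, 186, 182, 183, 185, 185, 183, 182, 183, 183, 186, 183, 185, 183, 182, 186, 185, 182, 181, 182, 181, 183, 184, 184, 181, 182, 195, 149, 113, 123, 122, 125, 127, 120, 124, 135, 95, 44, 132, 159, 152, 153, 151, 152, 130, 141, 120, 96]
```

View pics/f.png

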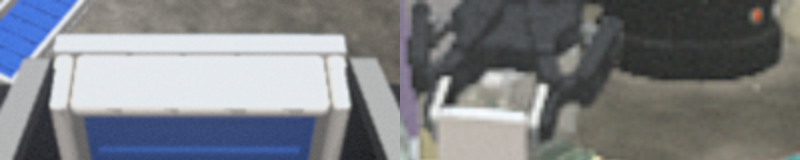

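The top edge sits about 4–5 px (under 2 mm) from where I predicted, which the slot's funnel tolerates. Inserting with a force guard.

Run:
```python
from h import *
G=np.load("G.npy");Gi=np.linalg.inv(G)
off=.001*v(RPSI)
tgt=lambda h:po(dishT(u(RPSI),Z,RACK+off+[0,0,h])@Gi)
st("start")
print(r.move_straight(*tgt(.085),max_speed=.12,guard=12));st("a")
hit=r.move_straight(*tgt(.055),max_speed=.04,guard=8);st("b",hit)
D=tool()@G;print("dish centre over slot",np.round(D[:3,3]-RACK,4))
im=[cam("side"),cam("wrist")]
cv2.imwrite("pics/g.png",np.hstack([cv2.resize(im[0]["frame"][170:290,260:380],(400,400)),cv2.resize(im[1]["frame"],(400,300),)[0:300].copy() if 0 else cv2.copyMakeBorder(cv2.resize(im[1]["frame"],(400,300)),0,100,0,0,0)]))
```

```text
start 10.77 [ 0.5384 -0.0173  0.2169] 0.0522 63.0 [ 0.3  0.2 -1.5]
False
a 11.54 [ 0.5386 -0.0165  0.1422] 0.0526 63.0 [-0.2 -0.5 -1.3]
b True 12.17 [ 0.5378 -0.0161  0.1161] 0.0522 63.2 [-0.1 -0.7  3.8]
dish centre over slot [-0.0008  0.0017  0.0595]
```

View pics/g.png

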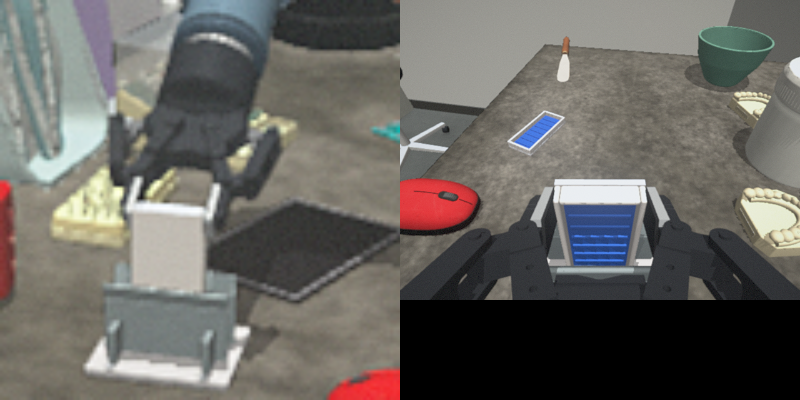

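It touched the slot floor with the dish upright (centre 59.5 mm over the slot floor against a nominal 58). The picture shows it between the cheeks at (165,250). Releasing, then measuring the lean by fitting silhouettes in all three cameras.

```bash
cat > fit.py <<'E'
from h import *
from scipy.optimize import differential_evolution
def standing(th,dy,dx=0,yaw=0):
    """dish in slot, leaning th (top towards +v), closed side towards +v; lower edge on the floor"""
    x=u(RPSI+yaw);n=v(RPSI+yaw)
    y=np.cos(th)*Z+np.sin(th)*n
    return dishT(x,y,RACK+dx*u(RPSI)+dy*v(RPSI)+Z*(.058*np.cos(th)+.008*abs(np.sin(th))))
B=np.array([[x,y,z] for x in(-.027,.027) for y in(.005,.058) for z in(-.008,.008)])
def poly(c,D):
    w=B@D[:3,:3].T+D[:3,3];h=P(c)@np.c_[w,np.ones(8)].T
    return cv2.convexHull((h[:2]/h[2]).T.astype(np.float32))
def whit(c):
    f=c["frame"].astype(int);return ((f.min(2)>140)&(f.max(2)-f.min(2)<28))|((f[...,0]>120)&(f[...,0]-f[...,2]>60))
def fitlean(cs):
    ms=[]
    for c in cs:
        roi=np.zeros(c["frame"].shape[:2],np.uint8)
        for th in(-.25,0,.25): cv2.fillConvexPoly(roi,np.int32(poly(c,standing(th,0))),1)
        ms.append((whit(c),cv2.dilate(roi,np.ones((7,7)))>0))
    def cost(q,each=False):
        s=[]
        for c,(m,roi) in zip(cs,ms):
            p=np.zeros(m.shape,np.uint8);cv2.fillConvexPoly(p,np.int32(np.round(poly(c,standing(*q))*16)),1,shift=4)
            # the body below the fitted part (y<5 mm) is not judged
            D=standing(*q); lo=poly(c,D)[:,0,1].max()
            k=roi.copy();k[int(lo)-2:]=False
            p=p>0;s.append((p&m&k).sum()/max(1,((p|m)&k).sum()))
        return s if each else -sum(s)
    R=differential_evolution(cost,[(-.25,.25),(-.02,.02),(-.006,.006)],maxiter=25,popsize=10,seed=1,tol=1e-6)
    return R.x,cost(R.x,True),cost
E
python3 - <<'E'
from fit import *
import pickle
r.command_gripper(.07);st("rel")
M=tool();p=M[:3,3];a=M[:3,2]
r.move_straight(list(p-.07*a),max_speed=.15)
r.move_straight(list(p-.07*a+[0,0,.10]),max_speed=.25);st("up")
t=np.radians(35);n=v(RPSI);a=-n*np.cos(t)-Z*np.sin(t)
top=RACK+.102*Z
r.move_ptp(list(top+[0,0,.13]-.03*a),list(ori(a,-u(RPSI))))
r.move_ptp(list(top-.10*a),list(ori(a,-u(RPSI))));st("view")
cs=[cam(n_) for n_ in("wrist","side","scene")];pickle.dump(cs,open("lean.pkl","wb"))
q,s,cost=fitlean(cs);print(q,s)
for k in range(3):
    q1,s1,_=fitlean([cs[k]]);print(k,q1,s1)
f=cs[0]["frame"].copy();cv2.polylines(f,[np.int32(poly(cs[0],standing(*q)))],1,(0,0,255),1)
g=cs[1]["frame"].copy();cv2.polylines(g,[np.int32(poly(cs[1],standing(*q)))],1,(0,0,255),1)
cv2.imwrite("pics/h.png",np.hstack([f[::1,120:520],cv2.resize(g[170:290,270:370],(400,480))]))
E
```

```text
rel 12.58 [ 0.5374 -0.017   0.1149] 0.0701 0.0 [ 0.5 -0.1  0.7]
up 13.75 [ 0.5492 -0.0786  0.2446] 0.0701 0.0 [-0.2  0.4 -0.3]
view 15.62 [0.521  0.0708 0.1676] 0.0703 0.0 [-0.2  0.2  0.2]
[-0.06676626  0.0080587   0.00013321] [np.float64(0.9587353421404186), np.float64(0.9183266932270916), np.float64(0.8897196261682243)]
0 [ 0.09686354 -0.00033447 -0.0003483 ] [np.float64(0.9682221107208563)]
1 [4.91418325e-02 1.89681855e-03 3.94357688e-05] [np.float64(0.9221052631578948)]
2 [-0.23695643  0.01107817 -0.00044298] [np.float64(0.8983050847457628)]
```

Run:
```python
from fit import *
import pickle
cs=pickle.load(open("lean.pkl","rb"));_,_,cost=fitlean(cs)
for th in(-.2,-.1,-.05,0,.05,.1,.15,.2):
    b=min(((cost((th,dy/1000,0)),dy) for dy in np.arange(-14,15,.5)));print(th,b,np.round(cost((th,b[1]/1000,0),True),3))
```

```text
-0.2 (np.float64(-2.7163645475888316), np.float64(14.0)) [0.956 0.881 0.88 ]
-0.1 (np.float64(-2.749257579963604), np.float64(9.0)) [0.947 0.913 0.89 ]
-0.05 (np.float64(-2.7556463021179076), np.float64(7.5)) [0.959 0.907 0.89 ]
0 (np.float64(-2.7523949768785254), np.float64(5.0)) [0.962 0.91  0.88 ]
0.05 (np.float64(-2.758885827051905), np.float64(2.5)) [0.964 0.92  0.875]
0.1 (np.float64(-2.7402380686655663), np.float64(0.5)) [0.951 0.916 0.874]
0.15 (np.float64(-2.7247891525526224), np.float64(-3.0)) [0.962 0.892 0.871]
0.2 (np.float64(-2.71102891786933), np.float64(-6.0)) [0.96  0.888 0.863]
```

View pics/h.png

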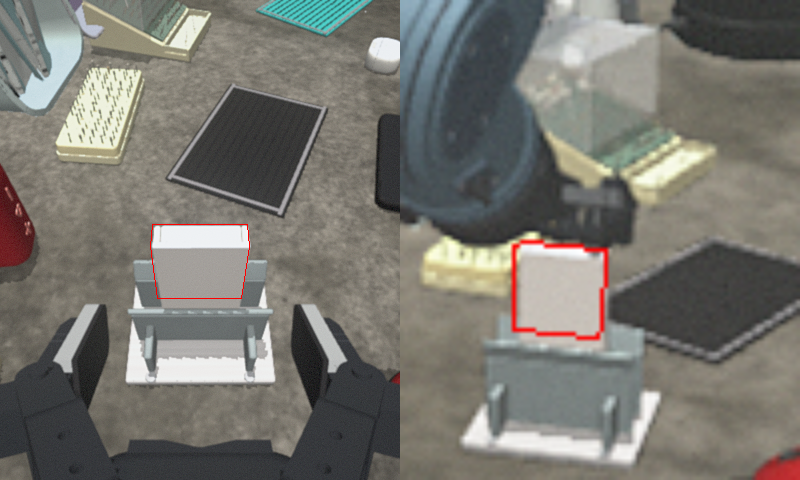

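The dish stands free and close to upright: top corners at (152,226) and (248,226) in the wrist view, fitted outline matching. The top sits about 4–5 mm toward +v. Taking the new hold from the closed side.

Run:
```python
from fit import *
D=standing(.02,.004);t=np.radians(25)
x,y,z=D[:3,:3].T
a=z*np.cos(t)-y*np.sin(t);o=list(ori(a,-x))
p=D[:3,3]+.048*y-.0098*z
r.move_straight(list(p-.06*a),o,max_speed=.15);st("pre")
print(r.move_straight(list(p),max_speed=.08,guard=8));st("at")
r.command_gripper(.03,force=60);st("grip")
G=np.linalg.inv(tool())@D;np.save("G2.npy",G);Gi=np.linalg.inv(G)
q=np.array(r.sense()["eef_pos"])
r.move_straight(list(q+[0,0,.09]),max_speed=.12,guard=15);st("lift")
r.move_straight(*po(dishT(u(MPSI),-v(MPSI),MAT+[0,0,.12])@Gi),max_speed=.15);st("over mat")
# check hold: silhouette fit of tilt/shift in the three views
import fit
cs=[cam(n) for n in("wrist","side","scene")]
fit.B=np.array([[i,j,k] for i in(-.027,.027) for j in(-.058,.03) for k in(-.008,.008)])
D0=tool()@G
for c,n in zip(cs,("w","s","c")):
    m=whit(c)
    for th in(-.2,-.1,-.05,0,.05,.1,.2):
        W=T(Ro.from_rotvec(th*D0[:3,0]).as_matrix(),[0,0,0]); E=D0.copy();piv=D0[:3,3]+.045*D0[:3,1]
        E[:3,:3]=W[:3,:3]@D0[:3,:3];E[:3,3]=piv-.045*E[:3,1]
        pm=np.zeros(m.shape,np.uint8);cv2.fillConvexPoly(pm,np.int32(poly(c,E)),1)
        k=cv2.dilate(pm,np.ones((9,9)))>0;print(n,th,round((m&(pm>0)).sum()/pm.sum(),3),round((m&k).sum()/pm.sum(),3))
cv2.imwrite("pics/i.png",np.hstack([cv2.resize(cs[0]["frame"],(400,300)),cv2.resize(cs[1]["frame"][120:300,240:480],(400,300))]))
```

```text
pre 16.12 [0.5234 0.06   0.1392] 0.0698 0.0 [0.1 0.6 0.1]
False
at 17.02 [0.5337 0.0066 0.114 ] 0.0701 0.0 [ 0.2 -0.1  0.6]
grip 17.32 [0.5338 0.0065 0.1143] 0.052 62.6 [-0.3  0.1  2.8]
lift 18.22 [0.5335 0.0063 0.2037] 0.0523 62.4 [-0.2 -0.3 -1.9]Traceback (most recent call last):
  File "<stdin>", line 12, in <module>
station.Unreachable: the arm cannot follow that straight line within its joint ranges
```

Run:
```python
from h import *
G=np.load("G2.npy");Gi=np.linalg.inv(G)
st("now");print(np.round(r.sense()["qpos"],2))
tg=lambda f,h:po(dishT(u(RPSI+(MPSI-RPSI)*f),np.cos(f*np.pi/2)*Z-np.sin(f*np.pi/2)*v(RPSI+(MPSI-RPSI)*f),RACK*(1-f)+MAT*f+[0,0,h])@Gi)
for f in (.2,.4,.6,.8,.9,1):
  for h in(.12,.16,.2,.25):
    q=ik(*tg(f,h));print(f,h,None if q is None else np.round(q,2))
```

```text
now 18.22 [0.5335 0.0063 0.2037] 0.0523 62.4 [-0.2 -0.3 -1.9]
[-0.08  0.89 -0.75  1.86  1.29  1.85  1.88]
0.2 0.12 [ 0.22  0.79 -0.86  1.91  1.24  1.56  2.01]
0.2 0.16 [ 0.25  0.72 -0.89  1.9   1.2   1.58  2.07]
0.2 0.2 [ 0.27  0.66 -0.91  1.88  1.15  1.6   2.14]
0.2 0.25 [ 0.29  0.58 -0.94  1.84  1.11  1.63  2.23]
0.4 0.12 [ 0.56  0.71 -0.96  1.91  1.12  1.3   2.23]
0.4 0.16 [ 0.58  0.64 -0.99  1.89  1.05  1.32  2.3 ]
0.4 0.2 [ 0.61  0.58 -1.01  1.86  0.99  1.36  2.37]
0.4 0.25 [ 0.63  0.51 -1.03  1.81  0.92  1.4   2.46]
0.6 0.12 [ 0.88  0.72 -1.03  1.86  0.92  1.1   2.52]
0.6 0.16 [ 0.9   0.66 -1.05  1.83  0.84  1.14  2.59]
0.6 0.2 [ 0.91  0.59 -1.06  1.8   0.77  1.18  2.66]
0.6 0.25 [ 0.93  0.53 -1.08  1.74  0.69  1.25  2.73]
0.8 0.12 [-0.3   0.85  1.09  1.85 -0.96  1.14 -2.08]
0.8 0.16 [-0.31  0.77  1.09  1.82 -0.86  1.16 -2.16]
0.8 0.2 [-0.32  0.69  1.09  1.79 -0.77  1.2  -2.23]
0.8 0.25 [-0.33  0.61  1.1   1.74 -0.68  1.25 -2.31]
0.9 0.12 [-0.15  0.92  1.09  1.78 -1.07  1.31 -1.98]
0.9 0.16 [-0.16  0.85  1.09  1.76 -0.99  1.33 -2.04]
0.9 0.2 [-0.16  0.77  1.09  1.73 -0.91  1.36 -2.1 ]
0.9 0.25 [-0.17  0.69  1.09  1.69 -0.83  1.41 -2.18]
1 0.12 [-0.01  1.01  1.09  1.71 -1.17  1.5  -1.9 ]
1 0.16 [-0.02  0.94  1.09  1.69 -1.1   1.51 -1.95]
1 0.2 [-0.02  0.87  1.09  1.67 -1.04  1.53 -2.01]
1 0.25 [-0.02  0.79  1.09  1.63 -0.97  1.57 -2.08]
```

Joint 7 would run out part-way through the turn. I'll raise the dish, swap the elbow branch well clear of everything, then come down over the mat.

Run:
```python
from h import *
G=np.load("G2.npy");Gi=np.linalg.inv(G)
p=np.array(r.sense()["eef_pos"])
r.move_straight(list(p+[0,0,.10]),max_speed=.2);st("up")
r.move_j([.2,.3,0,1.5,0,1.3,0]);st("mid")
L=lambda h:po(dishT(u(MPSI),-v(MPSI),MAT+[0,0,h])@Gi)
r.move_ptp(*L(.2));st("high")
r.move_straight(*L(.05),max_speed=.15);st("over mat");print(np.round(L(.05)[0],4),np.round(r.sense()["qpos"],2))
import pickle
cs={n:cam(n) for n in("wrist","side","scene")};pickle.dump(cs,open("lay.pkl","wb"))
D=tool()@G
for n,c in cs.items():
    h=lambda q:(lambda w:np.round(w[:2]/w[2],0).tolist())(P(c)@np.r_[D[:3,3]+D[:3,:3]@np.array(q),1])
    print(n,[h([x,y,-.008]) for x,y in((-.027,-.058),(.027,-.058),(.027,.058),(-.027,.058))])
    f=c["frame"].astype(int);m=(f.min(2)>140)&(f.max(2)-f.min(2)<28)
    cx,cy=h([0,0,-.008]);_,lab=cv2.connectedComponents(m.astype(np.uint8));l=lab[int(cy),int(cx)]
    k=np.argwhere(lab==l)[:,::-1].astype(np.float32);print(l,len(k),np.round(cv2.boxPoints(cv2.minAreaRect(k)),0).tolist())
```

```text
up 18.87 [0.5333 0.006  0.3026] 0.0518 62.5 [ 0.1 -0.8 -0.7]
mid 20.65 [ 0.5755 -0.1615  0.4093] 0.0521 62.7 [-0.4  0.5 -1.5]
high 22.4 [ 0.51   -0.2858  0.2142] 0.0517 62.7 [-0.1 -0.9 -1.2]
over mat 23.55 [ 0.5101 -0.2868  0.0652] 0.052 62.7 [-0.1  0.7 -2.1]
[ 0.5097 -0.2862  0.0643] [ 0.05  1.06  0.94  1.72 -1.2   1.37 -1.87]
wrist [[371.0, 448.0], [270.0, 448.0], [242.0, 322.0], [400.0, 322.0]]
20 17366 [[245.0, 305.0], [395.0, 297.0], [402.0, 442.0], [252.0, 450.0]]
side [[345.0, 233.0], [329.0, 228.0], [351.0, 217.0], [367.0, 221.0]]
243 441 [[328.0, 230.0], [365.0, 211.0], [371.0, 225.0], [335.0, 243.0]]
scene [[332.0, 229.0], [316.0, 224.0], [340.0, 211.0], [356.0, 216.0]]
102 493 [[315.0, 224.0], [349.0, 207.0], [356.0, 221.0], [322.0, 239.0]]
```

Predicted and observed outlines agree. Lowering onto the mat.

Run:
```python
from h import *
G=np.load("G2.npy");Gi=np.linalg.inv(G)
L=lambda h:po(dishT(u(MPSI),-v(MPSI),MAT+[0,0,h])@Gi)
r.move_straight(*L(.022),max_speed=.1,guard=8);st("near")
hit=r.move_straight(*L(.000),max_speed=.03,guard=5);st("contact",hit)
D=tool()@G;print("centre over mat",np.round(D[:3,3]-MAT,4))
r.command_gripper(.03,force=20);st("soft")
q=np.array(r.sense()["eef_pos"]);print(r.move_straight(list(q-[0,0,.004]),max_speed=.02,guard=6));st("press")
r.command_gripper(.07);st("open")
M=tool();p=M[:3,3]-.09*M[:3,2];r.move_straight(list(p),max_speed=.15)
r.move_ptp([.50,-.25,.30],list(ori(-Z,-u(0))));st("view")
c=cam("wrist","final.png");s=cam("scene","final_scene.png")
def box(c,m,z):
    for k in cv2.findContours(m.astype(np.uint8),cv2.RETR_EXTERNAL,cv2.CHAIN_APPROX_NONE)[0]:
        if cv2.contourArea(k)<1500: continue
        R=cv2.minAreaRect((ground(c,k[:,0,:],z)[:,:2]*1000).astype(np.float32))
        if max(R[1])<250: print(np.round(R[0],1),np.round(R[1],1),round(R[2],1))
f=c["frame"].astype(int)
print("white");box(c,(f.min(2)>140)&(f.max(2)-f.min(2)<28),.02)
print("black");box(c,f.max(2)<75,.004)
b=(f[...,0]>120)&(f[...,0]-f[...,2]>60);print("blue px",b.sum())
fs=s["frame"].astype(int);cast=ground(s,np.argwhere((fs[...,2]-fs[...,0]>25)&(fs.min(2)>90))[:,::-1],.015)
k=(abs(cast[:,0]-.72)<.06)&(abs(cast[:,1]-.05)<.06);print("cast",k.sum(),cast[k].mean(0).round(3))
import pickle
s0=pickle.load(open("views.pkl","rb"))["mat_scene"]["frame"]
print("scene diff at cast",np.abs(s0[255:285,200:240].astype(int)-fs[255:285,200:240]).mean().round(2))
```

```text
near 24.13 [ 0.5093 -0.2859  0.0354] 0.0521 62.7 [-0.2 -0.6 -0.3]
contact True 24.57 [ 0.5101 -0.2864  0.0273] 0.0518 63.3 [-0.1 -0.9  5.2]
centre over mat [ 0.0004 -0.0002  0.013 ]
soft 24.79 [ 0.5101 -0.2864  0.0273] 0.0514 63.4 [-0.  -0.1  6.6]
True
press 25.0 [ 0.5101 -0.2865  0.0272] 0.0519 63.5 [-0.1 -0.2  6.8]
open 25.32 [ 0.5097 -0.2859  0.0261] 0.07 0.0 [-0.1  0.6 -0.2]
view 26.91 [ 0.4996 -0.2494  0.2987] 0.0699 0.0 [ 0.3 -0.6 -0.3]
white
[535.  -20.6] [105.9  93.6] 11.3
[149.4 -62. ] [213.3  41.1] 89.8
[ 520.  -239.7] [116.6  54.4] 77.9
[ 698.3 -251.7] [ 73.5 152.5] 3.9
[ 772.2 -382.9] [56.3 31.7] 76.1
black
[ 344.9 -235.1] [152.3  80.4] 84.6
[ 519.4 -241. ] [173.6 113.9] 77.1
blue px 0
cast 452 [0.706 0.07  0.015]
scene diff at cast 1.1
```

Run:
```python
from h import *
print(job.close_job())
```

```text
the job is handed in; nothing more can be done
None
```

The job is handed in at about 27 s: the dish was stood in the rack and let go, regripped, then laid hollow side down on the black mat, within about 1.5 mm of its centre and 1° of its length in the last wrist-camera measurement; the plaster cast was not moved.

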